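# Refit the photometer's geared carousel and load the sample cell

### The arm

A 6-joint arm with a two-finger parallel gripper is mounted at the origin on the work surface. World frame = base frame: x ahead of the robot, y to its left, z up, the work surface at z = 0. Lengths are in m, angles in rad, forces in N, time in s.
With the tool pointing down it reaches from about 0.275 to 0.875 m from the base axis. Payload 12.5 kg.
Tool frame: the origin (TCP) lies on the centre line of the jaws, within the pads' length; the fingertips stand r.finger_overhang ahead of it and the grasp point (between the pads) lies 3 mm ahead of it (r.finger_overhang is the distance from the TCP to the fingertips, in m); z points along the fingers, y is the direction in which the jaws open and shut (so a half turn about z gives the same grasp; the last joint's range is limited). The gripper opens to 85 mm and grips with 20 to 120 N. Pads are 22 mm wide; open, the fingers measure 114 mm over their backs; the gripper's body (76 mm by 85 mm) begins 54 mm behind the grasp point. The pads swing forward as they close: fully open they stand 13 mm farther back than shut.
Start: joints at [-1.289, 0.351, 1.652, -0, 1.139, -0.085], TCP at [0.197, -0.513, 0.228] pointing down, gripper open.
Joint ranges: [-2.75, 2.75], [-0.79, 2.1], [0.01, 2.65], [-1.57, 4.71], [0.07, 3.14], [-2.87, 2.87]. Speed limits (rad/s): [2.22, 2.22, 2.79, 3.14, 3.14, 3.14].

### API

Orientations are given as a unit quaternion [x, y, z, w].
In Python, from cell import r, optics gives the robot as it stands. The module is installed in compiled form; this text tells all that it offers. Calls block until the motion is done:
- r.move_to(position, orientation): joint-space move of the TCP to a pose.
- r.move_linear(position, rot=None, vel=0.15): straight line of the TCP; rot=None keeps the orientation; vel is the mean speed in m/s.
- r.set_joints(angles): joint-space move.
- r.set_gripper(opening, squeeze=None): opening from 0.0 (shut) to 1.0 (fully open); squeeze is the grip in N (None keeps the last); returns when the fingers have stopped.
- r.sleep(seconds).
- r.inverse_kinematics(position, orientation): joint angles nearest the present ones, or None.
- optics.get_image(name): name is "scene" or "top" or "wrist"; returns a dict with "pixels" (480x640x3 uint8, red, green, blue), "depth" (480x640 float32, m along the optical axis (not along the pixel's ray), 0 where there is no reading), "fx", "fy", "cx", "cy" (pixels), "camera_from_world" (4x4, takes a point from world to camera coordinates); the wrist camera has in their place "mount" (4x4, takes a point from camera to tool coordinates, whose origin is the TCP and whose axes are the flange's). Camera axes: x right, y down, z forward; pixel columns grow to the right and rows downward; lengths in m; the calibration is good to about 2 mm. A picture is of the moment at which its call begins: read the wrist's pose just before it.
A pose or a line that the arm cannot do raises r.PlanningError and nothing moves.
- r.hand_in(): hands the job in, once; it reports no verdict.
Readings, each from a call of its own:
- r.current_t(): time.
- r.current_q(): joint angles.
- r.current_qvel(): joint speeds.
- r.current_effort(): joint torques, N m.
- r.current_tool_pos(): TCP position.
- r.current_ee_rot(): TCP orientation.
- r.current_contact_force(): force on the tool from outside, world axes, zero at the start.
- r.current_torque(): the same for the moment, N m.
- r.current_opening(): opening from 0.0 (shut) to 1.0 (fully open).
Only numpy, scipy, OpenCV 4.12 (cv2) and the standard library are available. Lean on these libraries where they do the work, as an engineer would, in place of code of your own. Each camera call takes 0.05 s, during which the arm holds its last target.

### The job

The photometer's cell carousel was left to dry on the sloping drainer: put it back on the photometer's spindle, rocking it to and fro as you lower it until its teeth drop between those of the brass pinion and it sits fully home, turned so that two opposite nests stand squarely in the light path from lamp to detector. Then stand the blue-capped cell in either of those two nests with its clear faces square across the light path, holding it by its frosted sides and never touching the clear faces with the fingers. Do not force the teeth, set the cell down gently, let go of both, and leave the other loose things where they are.

Things in the scene. Friction and masses are not known exactly. Their poses are not given: they have to be found in the camera images.
- photometer: The photometer: light grey bench instrument, dark deck 255 mm (x) by 320 mm (y), 40 mm above the bench. Its +y points to the lamp (black finned box), -y to the detector (grey box), +x to the brass pinion. Lamp and detector start 96 mm out along y, their tops 130 mm above the bench; their nose tubes end 80 mm out. Origin on the bench under the spindle's axis.
- seat (a point): Centre of the shoulder top (48 mm wide) round the photometer's steel spindle, 48 mm above the bench; axes as photometer. The seated carousel's underside rests here. The spindle is 14 mm thick and rises 26 mm above this point: straight for 20 mm, then a cone narrowing to 5 mm.
- beam (a point): Point on the spindle's axis in the horizontal light path, 66 mm above seat. The path runs along y of this frame, from lamp (+y) to detector (-y), passing 8 mm over the seated carousel's hub.
- pinion_top (a point): Centre of the brass drive pinion's top: 100 mm from the spindle axis along +x of seat, 12 mm above it. 12 straight teeth, 68 mm over the tips, 60 mm pitch diameter, 12 mm high, level with the seated carousel's teeth, so that comes home only with its teeth between the pinion's. This frame turns with it: x points through the middle of a tooth, others every 30 degrees.
- pinion (a joint): Angle of the pinion (rad, anticlockwise from above; at 0 a tooth points along +x of seat). It starts at any angle. Its gearmotor is unpowered and stiff: it stays where left and turns under about 0.13 N m (4 N at the teeth); once meshed, the carousel can be turned by its hub with about 0.3 N m and drives the pinion round.
- hub (a point): The carousel's grip: a dark square hub 36 x 36 mm, flat sides, in the middle of the carousel. This point lies on the carousel's axis, 44 mm above its underside, 14 mm below the hub's top. z is the axis (up through the hub); x and y stand square to the hub's flats and point over the four nests, so it is the same every 90 degrees.
- carousel: The carousel: grey disc 12 mm thick with 28 ivory teeth, 148 mm over the tips, 140 mm pitch diameter, 0.38 kg. Origin on its axis at the underside, axes as hub; a tooth's middle lies on each of +-x, +-y. Backlash about 2 mm, tooth ends bevelled 1 mm. Bore 16.5 mm wide, 32 mm deep, countersunk below to 22 mm. Nothing else holds it on the spindle.
- nest (a point): Floor centre of one of the carousel's four open square nests, the one on its +x side: 44 mm from the axis, 12 mm above the underside; axes as hub. The others lie at 90, 180 and 270 degrees. Openings 32.5 mm square, walls 11 mm high, flared at the top.
- drainer: White drainer, origin on the bench under its middle. Its plate (196 x 180 mm) slopes 35 degrees down to its front (-x of this frame, the robot side). At the start the carousel lies flat on it, so its axis leans 35 degrees from vertical towards -x, lower rim against two grey stops 13 mm high; lift it off along its axis.
- cell_mid (a point): The sample cell: 30 x 30 mm, 84 mm tall, with a blue cap (the top 10 mm, 27 mm square) and purplish contents, 0.13 kg. This point is its centre, 42 mm above its underside; z up. The two clear, see-through faces lie across +-y, the two white frosted ones, where it is to be held, across +-x.
- cell: The same sample cell as a solid; origin at the centre of its underside, axes as cell_mid. In a nest its underside stands on the nest floor.
- tray: Low blue tray (90 x 150 mm, walls 18 mm high, floor 3 mm above the bench) in which the two cells stand about 75 mm apart; origin under its centre.
- blank_mid (a point): The other cell in the tray, same size, grey cap, colourless contents: leave it. Its centre, 42 mm above its underside.
- wash_bottle: White plastic bottle with a red cap, 64 mm across, 165 mm tall; origin under its centre. Leave it.
- reagent_jar: Amber jar with a black cap, 60 mm across, 85 mm tall; origin under its centre. Leave it.
- beaker: Glass beaker, 72 mm across, 90 mm tall; origin under its centre. Leave it.
- slide_box: Blue slide box lying flat, 100 x 170 x 32 mm; origin under its centre. Leave it.
- petri_dishes: Two stacked clear petri dishes, 90 mm across, 30 mm tall; origin under their centre. Leave them.
- screwdriver: Yellow-handled screwdriver, 170 mm, lying on the bench; origin under its middle. Leave it.
There are look-alikes about, which are no part of the job. Leave any black look-alike of the cell alone.

How it is judged:
On the way, in this order (a step that is already met when the one before it is completed fails the run):
1. the carousel sits home on the spindle's shoulder, its teeth in mesh with the pinion (horizontal distance between hub and seat below 0.004 m and z of hub in the frame of seat between 0.0415 and 0.0465 m and angle between hub's own z axis and vertical below 0.04 rad), for 0.2 s.
2. the sample cell stands in a nest in the light path, clear faces across it (all of step 1 and (angle between the x axis of hub and the y axis of seat, either way round below 0.07 rad or angle between the y axis of hub and the y axis of seat, either way round below 0.07 rad) and x of cell_mid in the frame of seat between -0.006 and 0.006 m and (y of cell_mid in the frame of seat between 0.038 and 0.05 m or y of cell_mid in the frame of seat between -0.05 and -0.038 m) and z of cell_mid in the frame of seat between 0.051 and 0.057 m and angle between cell_mid's own z axis and vertical below 0.05 rad and angle between the y axis of cell_mid and the y axis of seat, either way round below 0.13 rad), for 0.2 s.
At the end, for the whole second after the job is handed in: Carousel level on the shoulder (2.5 mm in height, 4 mm off axis), nests square to the light path within 4 degrees; blue-capped cell upright on a nest floor in that path (within 6 mm), clear faces across it within 7.5 degrees; released, at rest (all of step 2 and linear speed of each of cell, carousel below 0.01 m/s); the robot touches nothing.
It fails at once if a finger touches a clear face of the sample cell (contact force between the fingers and cell_c1 above 0.5 N or contact force between the fingers and cell_c2 above 0.5 N).
It fails at once if the teeth are forced (over 60 N between carousel and photometer) (contact force between carousel and photometer above 60 N).
It fails at once if the sample cell is set down hard on the carousel (over 40 N) (contact force between cell and carousel above 40 N).
It fails at once if another loose thing is moved by more than 30 mm (distance of any of blank_mid, wash_bottle, reagent_jar, beaker, slide_box, petri_dishes, screwdriver from where it was at the start of the episode above 0.03 m).
It also fails if it takes over 67 s, if anything falls off the work surface, if the arm or the gripper's body presses on something with over 40 N, if the wrist force passes 120 N, or if a joint passes its speed limit or range.

## Working session

There is one attempt and no reset: what is moved stays moved. The work goes in short steps, each a Python script; the robot and the scene stay as the last script left them, time stands still between calls to the robot, and variables do not carry over. Pictures are saved under pics/ and viewed, and the job is handed in when it is done.

```bash
mkdir -p pics; ls
cat > h.py <<'E'
import numpy as np, cv2
from cell import r, optics
from scipy.spatial.transform import Rotation as R
def snap(name,fn):
    tp=np.array(r.current_tool_pos()); tq=np.array(r.current_ee_rot())
    d=optics.get_image(name)
    if name=="wrist":
        T=np.eye(4);T[:3,:3]=R.from_quat(tq).as_matrix();T[:3,3]=tp
        W=T@np.array(d["mount"])
    else: W=np.linalg.inv(np.array(d["camera_from_world"]))
    d["W"]=W
    cv2.imwrite("pics/"+fn+".png",d["pixels"][:,:,::-1])
    np.savez("pics/"+fn+".npz",pixels=d["pixels"],depth=d["depth"],K=[d["fx"],d["fy"],d["cx"],d["cy"]],W=W)
    return d
def load(fn): return dict(np.load("pics/"+fn+".npz"))
def cloud(d):
    fx,fy,cx,cy=d["K"]; z=d["depth"].astype(float)
    v,u=np.indices(z.shape)
    P=np.stack([(u-cx)/fx*z,(v-cy)/fy*z,z],-1)
    P=P@d["W"][:3,:3].T+d["W"][:3,3]
    P[z<=0]=np.nan
    return P
def proj(d,p):
    fx,fy,cx,cy=d["K"]; M=np.linalg.inv(d["W"]); q=M[:3,:3]@np.array(p)+M[:3,3]
    return fx*q[0]/q[2]+cx, fy*q[1]/q[2]+cy
def ray_z(d,u,v,z):
    fx,fy,cx,cy=d["K"]; k=d["W"][:3,:3]@np.array([(u-cx)/fx,(v-cy)/fy,1]); o=d["W"][:3,3]
    return o+k*(z-o[2])/k[2]
def crop(fn,x0,y0,x1,y1,s,out):
    im=cv2.imread("pics/"+fn+".png")[y0:y1,x0:x1]
    cv2.imwrite("pics/"+out+".png",cv2.resize(im,None,fx=s,fy=s,interpolation=cv2.INTER_CUBIC))
E
python3 - <<'E'
from h import *
print(r.current_t(),r.finger_overhang)
for n in ["scene","top","wrist"]:
    d=snap(n,n+"0"); print(n,d["fx"],d["cx"],d["cy"],np.round(d["W"],3).tolist(), (d["depth"]>0).mean())
print(r.current_t())
E
```

```text
pics
0.0 0.022
scene 561.8842498897168 316.0911629598612 243.7291322218582 [[-0.214, 0.731, -0.648, 1.295], [0.977, 0.148, -0.156, 0.179], [-0.019, -0.666, -0.746, 0.992], [0.0, 0.0, 0.0, 1.0]] 0.9959602864583333
top 494.4140291144102 323.18179712203323 242.1830918292926 [[-0.006, -0.997, 0.077, 0.411], [-1.0, 0.004, -0.018, 0.016], [0.018, -0.077, -0.997, 1.144], [0.0, 0.0, 0.0, 1.0]] 0.9961360677083333
wrist 398.30443936477985 317.6255827636354 247.91661068353253 [[0.359, -0.882, -0.305, 0.275], [-0.933, -0.339, -0.117, -0.483], [-0.001, 0.327, -0.945, 0.374], [0.0, 0.0, 0.0, 1.0]] 0.9960091145833333
0.15
```

View pics/scene0.png

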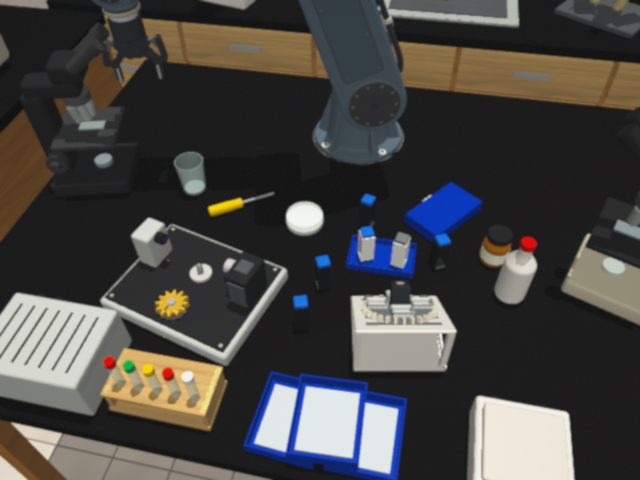

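View pics/top0.png

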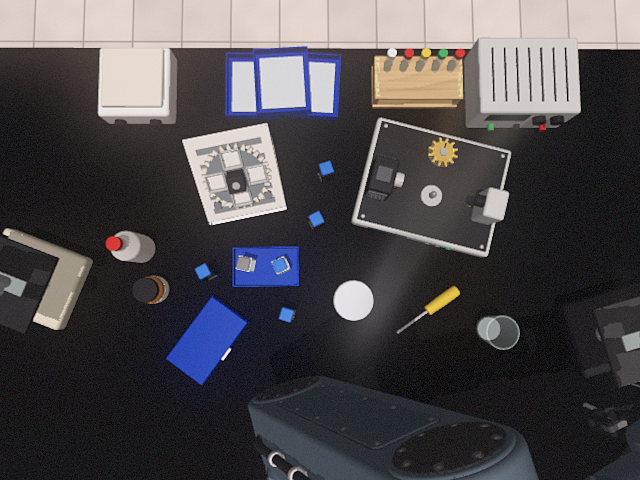

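View pics/wrist0.png

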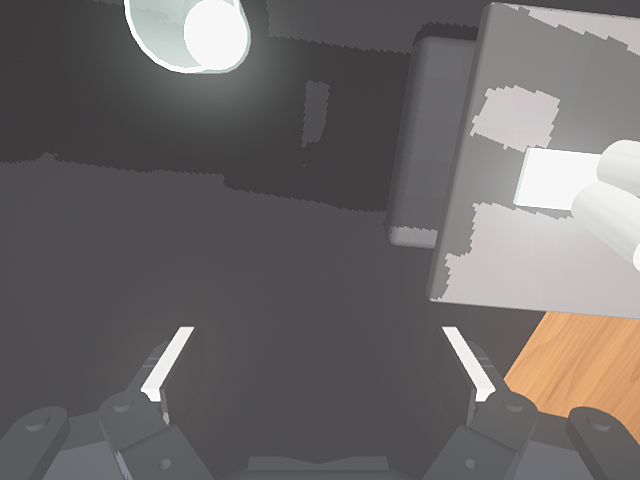

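Top view candidates for the cell: the blue cap at (281,265), inside the tray and white-sided, and black-bodied look-alikes at (326,168), (316,219), (203,271) and (287,314). I choose the one in the tray. The carousel is on the drainer at (236,180), the spindle at (432,195), the lamp at (382,178), the detector at (490,205) and the pinion at (443,152).

Run:
```python
from h import *
crop("top0",220,235,310,300,8,"c_tray"); crop("top0",180,120,290,225,6,"c_drain"); crop("top0",350,115,515,260,4.5,"c_phot")
for n,pts in [("top0",[(281,265),(246,262),(432,195),(443,152),(236,185),(326,168),(432,220),(203,271),(287,314)])]:
    d=load(n);P=cloud(d)
    for u,v in pts: print(u,v,np.round(P[v,u],4))
```

```text
281 265 [0.444  0.0869 0.0872]
246 262 [0.4507 0.1612 0.0886]
432 195 [ 0.5969 -0.2439  0.0716]
443 152 [ 0.6948 -0.2722  0.0654]
236 185 [0.609  0.1775 0.1283]
326 168 [ 0.6544 -0.0105  0.0854]
432 220 [ 0.5449 -0.2495  0.0432]
203 271 [0.4321 0.2533 0.0837]
287 314 [0.3399 0.0743 0.0824]
```

View pics/c_tray.png

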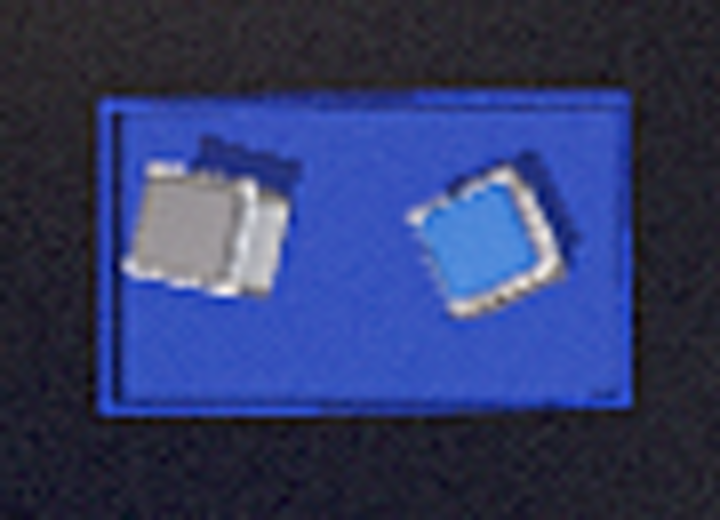

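View pics/c_drain.png

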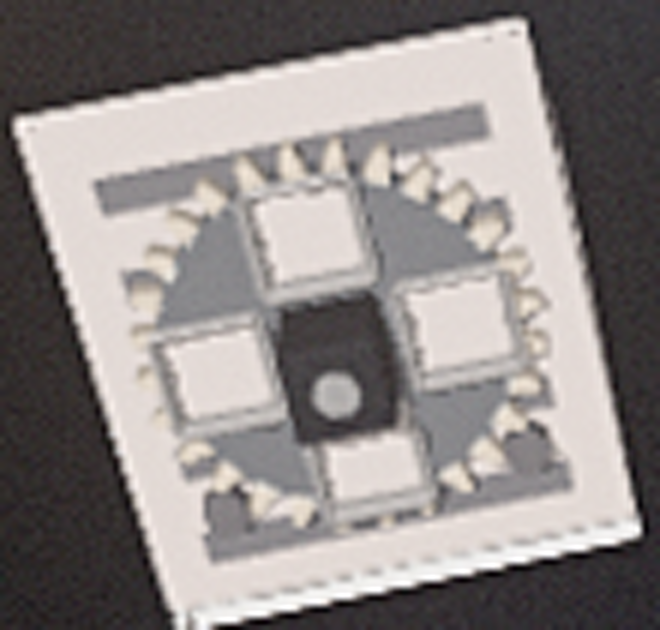

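View pics/c_phot.png

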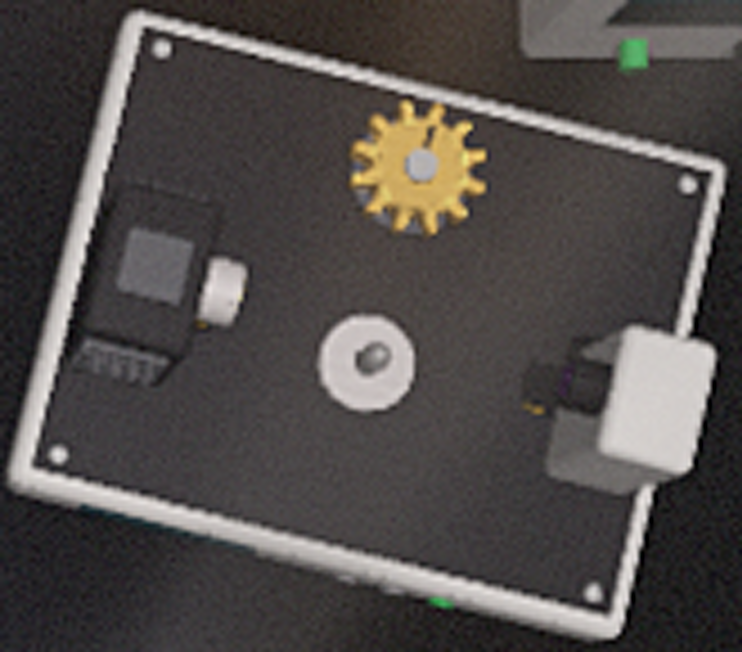

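Run:
```python
from h import *
d=load("top0");P=cloud(d)
# photometer screws on deck z=.04
S=[ray_z(d,350+u/4.5,115+v/4.5,0.042)[:2] for u,v in [(162,48),(689,185),(593,592),(58,455)]]
S=np.array(S);print(np.round(S,4),S.mean(0))
for i in range(4):
    e=S[(i+1)%4]-S[i];print(np.linalg.norm(e),np.degrees(np.arctan2(e[1],e[0])))
sh=ray_z(d,350+367/4.5,115+362/4.5,0.048);pi=ray_z(d,350+421/4.5,115+165/4.5,0.060)
e=(pi-sh)[:2];print(sh,pi,np.linalg.norm(e),np.degrees(np.arctan2(e[1],e[0])))
tip=ray_z(d,350+372/4.5,115+355/4.5,0.074);print("tip",tip)
# carousel plane: disc grey region pixels
m=np.zeros((480,640),bool)
for (u0,v0,u1,v1) in [(195,225,245,290),(385,210,470,270),(410,395,470,445),(235,435,310,480)]:
    m[120+v0//6:120+v1//6+1,180+u0//6:180+u1//6+1]=1
Q=P[m];Q=Q[~np.isnan(Q[:,0])]
for _ in range(4):
    c=Q.mean(0);n=np.linalg.svd(Q-c)[2][2];n*=np.sign(n[2]);res=(Q-c)@n;print(len(Q),res.std(),n,np.degrees(np.arccos(n[2])),np.degrees(np.arctan2(n[1],n[0])));Q=Q[abs(res)<max(.002,1.5*res.std())]
# nest floors, drainer plate
T=np.array(np.linalg.inv(np.eye(4)))
tp=np.array(r.current_tool_pos());tq=r.current_ee_rot();M=R.from_quat(tq).as_matrix();print(tq,np.round(M,3).tolist())
w=load("wrist0");print("cam in tool",M.T@(w["W"][:3,3]-tp),np.round(M.T@w["W"][:3,:3],3).tolist())
```

```text
[[ 0.7623 -0.1492]
 [ 0.6913 -0.4161]
 [ 0.4846 -0.3608]
 [ 0.5544 -0.0939]] [ 0.62315312 -0.25501029]
0.27614080000317665 -104.8911609269627
0.2139417718634624 165.02453753727136
0.2758638915650608 75.34615103909354
0.21508413375308222 -14.90061933371062
[ 0.59996409 -0.24861255  0.048     ] [ 0.69698582 -0.27496851  0.06      ] 0.10053782053279958 -15.197658581247625
tip [ 0.59891924 -0.24487507  0.074     ]
499 0.005871789094621827 [-0.54606981 -0.12344314  0.82859493] 34.045327562500624 -167.26196290213238
482 0.0022543049486241926 [-0.55460338 -0.11664169  0.82389915] 34.522959706994975 -168.12290834844637
435 0.0015676451262125904 [-0.55767299 -0.11865245  0.82153663] 34.76108643989255 -167.9886571963895
374 0.0012457544184621683 [-0.55776356 -0.11944087  0.82136088] 34.778744221677904 -167.91308963489297
[ 9.83230772e-01  1.82365204e-01 -4.51177134e-05 -4.23127822e-04] [[0.933, 0.359, -0.0], [0.359, -0.933, 0.001], [0.0, -0.001, -1.0]]
cam in tool [ 0.08361362 -0.00047311 -0.14658056] [[0.0, -0.945, -0.327], [1.0, 0.0, 0.0], [-0.0, -0.327, 0.945]]
```

```bash
cat >> h.py <<'E'
def frame_q(z,x):
    z=np.array(z,float);z/=np.linalg.norm(z);x=np.array(x,float);x-=z*(x@z);x/=np.linalg.norm(x)
    return R.from_matrix(np.stack([x,np.cross(z,x),z],1)).as_quat()
n0=np.array([-np.sin(np.radians(35))*np.cos(np.radians(12)),-np.sin(np.radians(35))*np.sin(np.radians(12)),np.cos(np.radians(35))])
E
python3 - <<'E'
from h import *
a=np.radians(-15);ex=np.array([np.cos(a),np.sin(a),0])
p=np.array([.600,-.2485,0.225])+0.03*ex
q=frame_q([0,0,-1],ex)
top=np.array([0.609,0.1775,0.1283]);v2=top+0.11*n0
up=np.array([np.cos(np.radians(12)),np.sin(np.radians(12)),.7])
q2=frame_q(-n0,up)
print(r.inverse_kinematics(p,q),r.inverse_kinematics(v2,q2))
r.move_to(p,q);print(r.current_t());snap("wrist","w1")
r.set_gripper(0.75)
r.move_to(v2,q2);print(r.current_t(),r.current_opening());snap("wrist","w2")
print(r.current_t())
E
```

```text
[-4.55413889e-01  5.92302819e-01  1.28251207e+00 -4.44089210e-16
  1.26677777e+00  1.37718183e+00] [ 0.21064931  0.19278842  2.03295774 -0.00231091  0.30498236  1.5739916 ]
1.975
3.95 0.7504170731799663
4.0
```

View pics/w1.png

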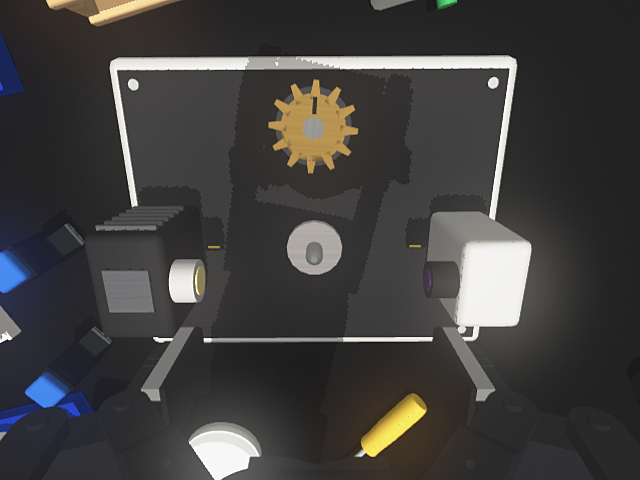

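View pics/w2.png

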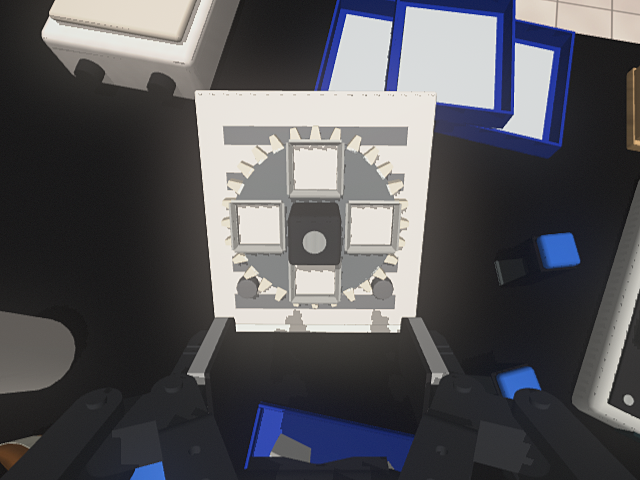

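The w1 view shows the shoulder at (315,248), the pinion at (313,128) and the beam marks at (214,247) and (415,246). The w2 view shows the carousel squarely from above, with the hub top at about (314,235) and the hub aligned with the drainer. I'll zoom in on both.

Run:
```python
from h import *
crop("w1",255,70,375,190,6,"c1a"); crop("w1",270,200,360,300,6,"c1b"); crop("w2",215,110,420,315,3.5,"c2")
```

```text
(no output)
```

View pics/c1a.png

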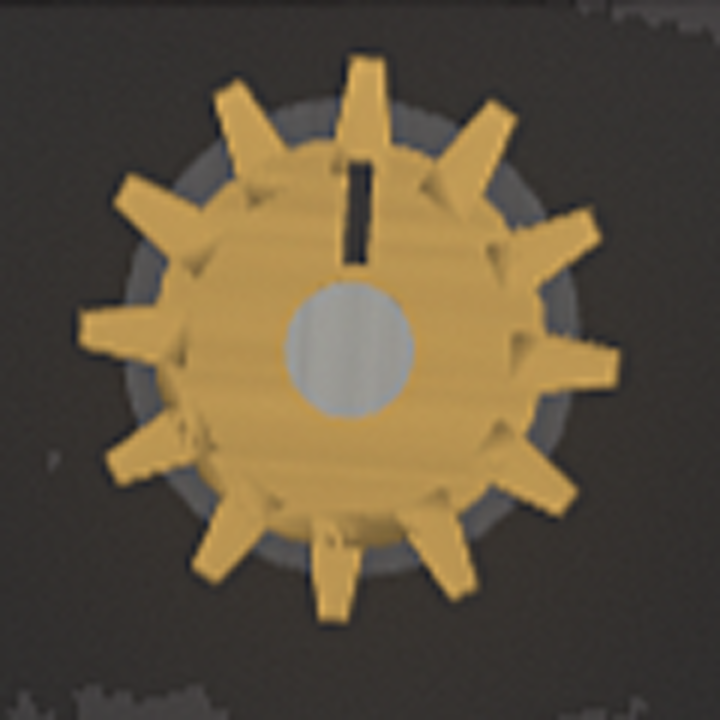

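View pics/c1b.png

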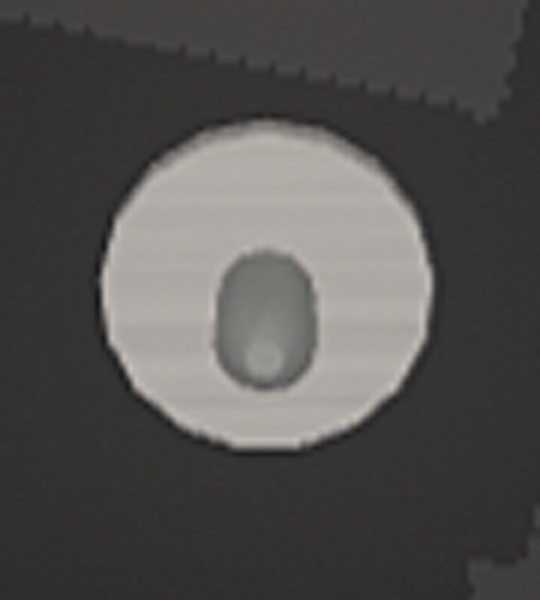

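View pics/c2.png

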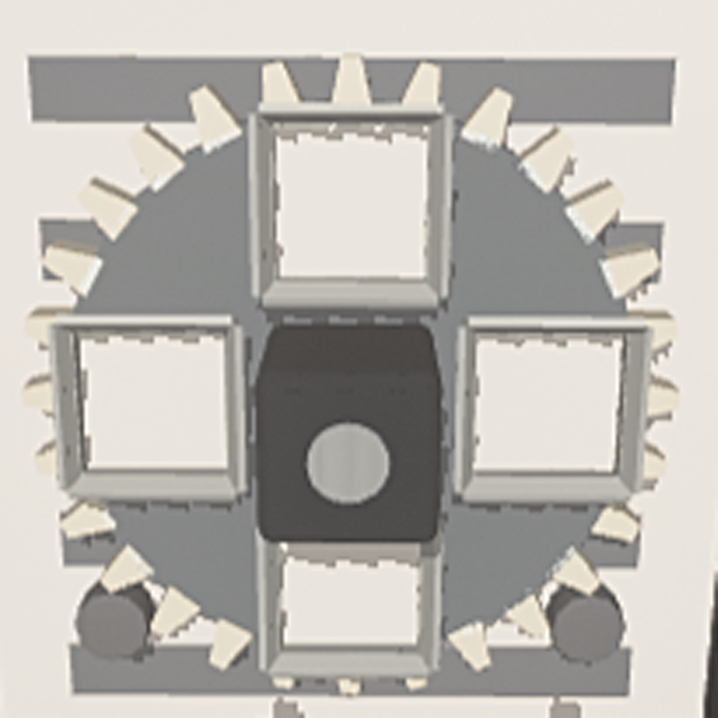

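Run:
```python
from h import *
d=load("w1");P=cloud(d)
def px(u,v): return 255+u/6,70+v/6
sh=ray_z(d,270+267.5/6,200+291.5/6,.048);print("shoulder",sh,P[225,300:330:10].round(4).tolist(), P[258,305].round(4))
tips=np.array([ray_z(d,*px(*t),.060) for t in [(368,57),(80,330),(334,620),(620,368)]])
T12=np.array([ray_z(d,*px(*t),.060) for t in [(368,57),(500,112),(595,222),(620,368),(567,505),(463,593),(334,620),(206,578),(115,470),(80,330),(125,187),(230,93)]])
c=T12.mean(0);e=T12-c;rad=np.linalg.norm(e[:,:2],axis=1);ang=np.degrees(np.arctan2(e[:,1],e[:,0]));
off=(ang+np.arange(12)*30-ang[0]+180)%360-180
print("pinion c",c,"rad",rad.round(4),"ang",ang[0],off.round(2),"mean",ang[0]+off.mean())
dv=(c-sh)[:2];print("dist",np.linalg.norm(dv),"yaw",np.degrees(np.arctan2(dv[1],dv[0])))
print("tip",ray_z(d,270+264/6,200+357/6,.074))
s=[ray_z(d,u,v,.041) for u,v in [(133,85),(493,83)]];e=s[1]-s[0];print("screws",np.linalg.norm(e),np.degrees(np.arctan2(e[1],e[0]))+90)
b=[ray_z(d,u,v,.041) for u,v in [(214,247),(415,246)]];e=b[1]-b[0];print("beam marks",b,np.linalg.norm(e),np.degrees(np.arctan2(e[1],e[0]))+90)
d=load("w2");P=cloud(d)
def reg(u0,v0,u1,v1): 
    Q=P[110+int(v0/3.5):110+int(v1/3.5),215+int(u0/3.5):215+int(u1/3.5)].reshape(-1,3);return Q[~np.isnan(Q[:,0])]
Q=np.vstack([reg(150,220,240,300),reg(465,220,560,300),reg(190,520,250,590),reg(450,520,520,590)])
for _ in range(5):
    c=Q.mean(0);n=np.linalg.svd(Q-c)[2][2];n*=np.sign(n[2]);res=(Q-c)@n;Q=Q[abs(res)<max(.001,1.5*res.std())]
print("disc n",n,np.degrees(np.arccos(n[2])),np.degrees(np.arctan2(n[1],n[0])),len(Q),res.std())
H=reg(275,410,300,530);H=np.vstack([H,reg(395,410,425,530)])
print("hubtop above disc",np.median((H-c)@n),"n0",np.median((H-c)@n0))
fx,fy,cx,cy=d["K"]
def ray_pl(u,v,h):
    k=d["W"][:3,:3]@np.array([(u-cx)/fx,(v-cy)/fy,1]);o=d["W"][:3,3];return o+k*(((c+h*n0-o)@n0)/(k@n0))
g=lambda u,v,h:ray_pl(215+u/3.5,110+v/3.5,h)
ht=g(348,463,.046);print("hubtop",ht,"hub",ht-.014*n0)
print("by edges",(g(258,463,.046)+g(441,463,.046))/2, np.linalg.norm(g(258,463,.046)-g(441,463,.046)))
A=g(348,0,0)-g(348,100,0)
up=np.array([np.cos(np.radians(12)),np.sin(np.radians(12)),.7]);M=R.from_quat(frame_q(-n0,up)).as_matrix()
# tooth circle: top tip (350,57) z=.. tooth top face height 0 of disc
for nm,uv in [("top",(350,57)),("L",(25,397)),("R",(677,397))]:
    v=g(*uv,0)-(ht-.046*n0);print(nm,(M.T@v).round(4))
for nm,uv in [("nestT bot edge",(258,300)),("",(452,300)),("L",(62,498)),("",(245,500)),("R",(455,498)),("",(645,494))]:
    v=g(*uv,.011)-(ht-.046*n0);print(nm,(M.T@v).round(4))
```

```text
shoulder [ 0.60114094 -0.24725102  0.048     ] [[0.6247, -0.2409, 0.0481], [0.623, -0.2492, 0.0499], [0.6206, -0.2572, 0.0492]] [ 0.5954 -0.2371  0.0493]
pinion c [ 0.69757049 -0.27252854  0.06      ] rad [0.0339 0.0331 0.0337 0.0339 0.0335 0.0334 0.0336 0.0338 0.0333 0.0338
 0.0335 0.0331] ang -18.83405786045017 [ 0.    0.37  0.35  0.1  -0.73 -0.55  0.02  0.27 -0.13 -0.2  -0.96 -0.3 ] mean -18.979894047877046
dist 0.0996875597148743 yaw -14.688710810280433
tip [ 0.60102784 -0.24690722  0.074     ]
screws 0.2768568222323515 -14.723512974930685
beam marks [array([ 0.62312692, -0.16172203,  0.041     ]), array([ 0.57826488, -0.33226181,  0.041     ])] 0.1763417721770602 -14.738267976359992
disc n [-0.56221218 -0.11631058  0.81877305] 35.037840441221924 -168.31152812195617 1645 0.0005017684399078271
hubtop above disc 0.045441987870417366 n0 0.045434604209691726
hubtop [0.60858811 0.17925422 0.12875171] hub [0.61644271 0.18092377 0.11728358]
by edges [0.60864855 0.17896931 0.12875163] 0.03542486151577729
top [ 0.0735  0.0003 -0.    ]
L [ 0.0005 -0.0729  0.    ]
R [ 0.0004  0.0736 -0.    ]
nestT bot edge [ 0.0248 -0.0192 -0.011 ]
 [ 0.0247  0.0218 -0.011 ]
L [-0.0197 -0.0638 -0.011 ]
 [-0.0202 -0.0232 -0.011 ]
R [-0.0197  0.0234 -0.011 ]
 [-0.0188  0.0656 -0.011 ]
```

Everything agrees: the pinion is 99.7 mm from the shoulder, the tooth-tip radius is 33.6 mm, the yaw is −14.7° by three measures, the disc tilts 35.0° and the hub is 35.4 mm wide. Now I'll grasp the carousel and lift it along its axis.

```bash
cat >> h.py <<'E'
seat=np.array([0.6011,-0.2471,0.048]); YAW=-14.72
def downq(yawdeg): 
    a=np.radians(yawdeg); return frame_q([0,0,-1],[np.cos(a),np.sin(a),0])
def st(): 
    print("t",round(r.current_t(),2),"p",np.round(r.current_tool_pos(),4),"F",np.round(r.current_contact_force(),1),"M",np.round(r.current_torque(),2),"op",round(r.current_opening(),3))
E
python3 - <<'E'
from h import *
hub=np.array([0.61645,0.1808,0.11728])
st()
r.move_linear(hub+.005*n0,vel=0.12);st()
r.set_gripper(0.2,squeeze=80);st()
snap("wrist","w3")
r.move_linear(hub+.105*n0,vel=0.15);st()
snap("wrist","w4")
E
```

```text
t 4.0 p [0.548  0.1638 0.2186] F [-0.8  0.6 -0.1] M [-0.06  0.31 -0.02] op 0.746
t 5.14 p [0.6137 0.1802 0.1219] F [0.1 0.4 0.3] M [ 0.03  0.24 -0.02] op 0.753
t 5.57 p [0.6134 0.1802 0.1224] F [-10.8  -2.9  11.1] M [-0.14  0.59  0.05] op 0.375
t 6.43 p [0.5574 0.1682 0.2025] F [-0.5  0.  -4. ] M [-0.19  0.82 -0.01] op 0.368
```

View pics/w4.png

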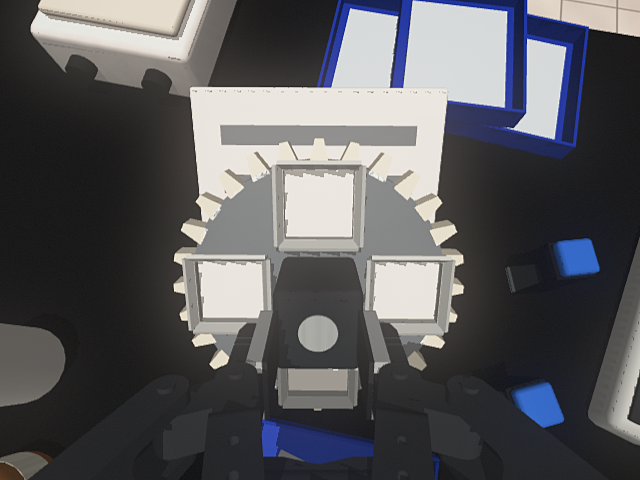

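```bash
cat > inhand.py <<'E'
from h import *
def inhand(fn,uv,regs):
    d=load(fn); fx,fy,cx,cy=d["K"]; z=d["depth"].astype(float); v,u=np.indices(z.shape)
    mt=np.array([[0,-.945,-.327],[1,0,0],[0,-.327,.945]])
    m=np.load("mount.npy")
    P=np.stack([(u-cx)/fx*z,(v-cy)/fy*z,z],-1)@m[:3,:3].T+m[:3,3]
    Q=np.vstack([P[a:b,c:e].reshape(-1,3) for (c,a,e,b) in regs])
    for _ in range(6):
        c=Q.mean(0);n=np.linalg.svd(Q-c)[2][2];n*=-np.sign(n[2]);res=(Q-c)@n;Q=Q[abs(res)<max(.001,1.5*res.std())]
    k=m[:3,:3]@np.array([(uv[0]-cx)/fx,(uv[1]-cy)/fy,1]);o=m[:3,3]
    ht=o+k*(((c+.046*n-o)@n)/(k@n))
    print("disc normal in tool",n,"sd",res.std(),len(Q),"hubtop in tool",ht,"underside",ht-.058*n)
E
python3 - <<'E'
from inhand import *
np.save("mount.npy",np.array(optics.get_image("wrist")["mount"]))
inhand("w4",(318,333.5),[(235,190,268,240),(370,190,400,245),(205,225,260,252),(375,225,430,252)])
E
```

```text
disc normal in tool [ 0.03631744 -0.00502598 -0.99932767] sd 0.00048631530363098133 4831 hubtop in tool [-0.00016101 -0.00014487 -0.00762959] underside [-0.00226743  0.00014664  0.05033141]
```

Run:
```python
from inhand import *
q=downq(YAW-4.60)
p=seat+[0,0,.16-.048+.050]
r.move_to(p,q);st()
r.sleep(0.15)
snap("wrist","w5");st()
```

```text
t 8.07 p [ 0.6013 -0.2461  0.2098] F [-0.1 -0.  -4.8] M [ 0.04 -0.04  0.03] op 0.375
t 8.28 p [ 0.6013 -0.2462  0.2101] F [ 0.2  0.8 -5.1] M [-0.03  0.03  0.01] op 0.369
```

View pics/w5.png

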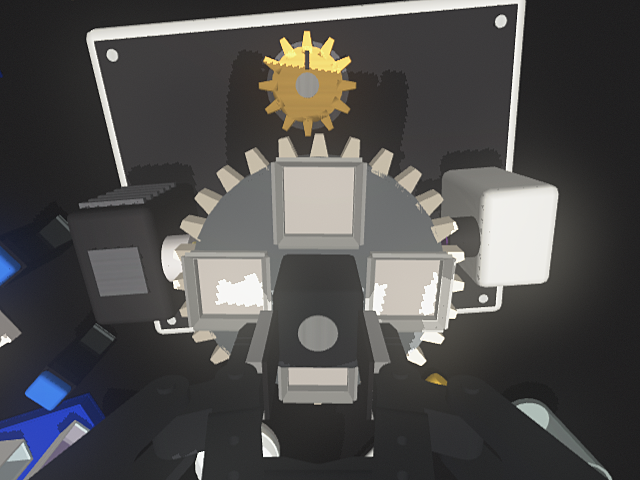

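Run:
```python
from inhand import *
inhand("w5",(317.8,333),[(235,190,268,240),(370,190,400,245),(205,225,260,250),(375,225,430,250)])
ps=[];fs=[];ms=[]
for _ in range(8):
    ps.append(r.current_tool_pos());fs.append(r.current_contact_force());ms.append(r.current_torque())
    r.sleep(.02)
print(np.mean(ps,0),np.std(ps,0),np.mean(fs,0),np.mean(ms,0),R.from_quat(r.current_ee_rot()).as_matrix().round(4).tolist(),r.current_t())
```

```text
disc normal in tool [-4.09416812e-04 -4.60904810e-03 -9.99989294e-01] sd 0.0004826018647151023 4746 hubtop in tool [ 5.25629038e-05 -2.24857457e-04 -7.60551673e-03] underside [7.63090789e-05 4.24673325e-05 5.03938623e-02]
[ 0.60128022 -0.24641763  0.21010388] [3.12704786e-05 1.27250798e-04 1.37718805e-05] [ 0.1102417   0.07360705 -4.51975886] [ 0.01168908 -0.00016329  0.00778592] [[0.9439, -0.3303, 0.0002], [-0.3303, -0.9439, -0.0], [0.0002, -0.0, -1.0]] 8.4083
```

```bash
cat >> h.py <<'E'
def avg(n=4,dt=.01):
    ps=[];fs=[];ms=[]
    for _ in range(n):
        ps.append(r.current_tool_pos());fs.append(r.current_contact_force());ms.append(r.current_torque());r.sleep(dt)
    return np.mean(ps,0),np.mean(fs,0),np.mean(ms,0)
E
python3 - <<'E'
from h import *
def rep(s):
    p,f,m=avg();print(s,round(r.current_t(),2),p.round(4),f.round(1),m.round(2));return p,f,m
r.move_linear(seat+[0,0,.030+.0504],vel=.12);rep("above tip")
for h in [.025,.020,.016,.0135]:
    r.move_linear(seat+[0,0,h+.0504],vel=.04);p,f,m=rep(h)
    if np.linalg.norm(f-[0,0,-4.5])>12: print("stop");break
E
```

```text
above tip 9.28 [ 0.6016 -0.2474  0.1293] [ 0.5 -0.1 -4.1] [-0.04 -0.    0.01]
0.025 9.58 [ 0.6011 -0.2471  0.1234] [ 0.4  0.2 -4.7] [ 0.    0.01 -0.  ]
0.02 9.89 [ 0.6009 -0.247   0.1181] [-0.3  0.2 -4.4] [ 0.   -0.03 -0.01]
0.016 10.18 [ 0.601  -0.247   0.1141] [ 0.3  0.3 -4.9] [ 0.04 -0.03  0.  ]
0.0135 10.46 [ 0.601  -0.2471  0.1118] [ 0.3  0.3 -5. ] [ 0.02 -0.04  0.01]
```

The bore is over the spindle without contact. I'll lower it in small, force-watched steps, rocking if it resists.

Run:
```python
from h import *
h=.0135; yaw=YAW-4.60; dy=[0,1,-1,2,-2,3,-3]; k=0
while h>0.0002 and k<8:
    h2=max(h-.0015,0.0)
    r.move_linear(seat+[0,0,h2+.0504],rot=downq(yaw+dy[min(k,6)]),vel=.03)
    p,f,m=avg(3);print(round(h2*1e3,1),"t",round(r.current_t(),2),p.round(4),f.round(1),m.round(2),"dy",dy[min(k,6)])
    if f[2]>6 or abs(f[:2]).max()>12 or abs(m[2])>0.4:
        r.move_linear(seat+[0,0,h+.0504],vel=.03)
        k+=1
        if h2<.0016: break
    else: h=h2
```

```text
12.0 t 10.73 [ 0.6011 -0.2471  0.1103] [ 0.3  0.1 -4.5] [ 0.04 -0.02  0.01] dy 0
10.5 t 11.01 [ 0.6011 -0.2471  0.1088] [-0.6  0.2 -4.7] [ 0.01 -0.02 -0.  ] dy 0
9.0 t 11.28 [ 0.601  -0.2471  0.1073] [ 0.3 -0.2 -4.7] [-0.01 -0.04  0.01] dy 0
7.5 t 11.56 [ 0.6011 -0.2471  0.1058] [-0.2 -0.1 -4.1] [ 0.02 -0.04 -0.04] dy 0
6.0 t 11.83 [ 0.601  -0.2471  0.1043] [ 0.1  0.8 -5. ] [ 0.02 -0.01  0.01] dy 0
4.5 t 12.11 [ 0.6011 -0.2471  0.1028] [ 0.3  0.6 -4.6] [ 0.04 -0.04  0.01] dy 0
3.0 t 12.38 [ 0.601  -0.2471  0.1013] [-0.2 -0.1 -4.7] [0.04 0.01 0.01] dy 0
1.5 t 12.66 [ 0.6012 -0.2472  0.1   ] [ 0.  -0.  -3.6] [-0.05 -0.04  0.01] dy 0
0.0 t 12.93 [ 0.6015 -0.2474  0.0998] [-3.2  0.7  7.7] [ 0.2   0.63 -0.01] dy 0
```

Contact comes only at about 1 mm above the nominal seat height, well below the 12 mm where tooth tops would meet, so the teeth are in mesh. Now I'll turn the hub +4.6° to square it, then settle and release.

Run:
```python
from h import *
for a in [-3,-1.5,0]:
    r.move_linear(seat+[0,0,.0012+.0504],rot=downq(YAW+a),vel=.03)
    p,f,m=avg(3);print(a,"t",round(r.current_t(),2),p.round(4),f.round(1),m.round(2))
M=R.from_quat(r.current_ee_rot()).as_matrix();print(np.degrees(np.arctan2(M[1,0],M[0,0])))
r.move_linear(seat+[0,0,.0005+.0504],vel=.03)
p,f,m=avg(3);print("t",round(r.current_t(),2),p.round(4),f.round(1),m.round(2))
snap("wrist","w6")
```

```text
-3 t 13.46 [ 0.6014 -0.2472  0.0999] [ 1.  -0.   1.4] [ 0.03 -0.16  0.02]
-1.5 t 13.73 [ 0.6014 -0.2472  0.0999] [ 1.7 -0.7  2.7] [ 0.06 -0.35 -0.13]
0 t 14.01 [ 0.6014 -0.2474  0.0999] [ 2.6 -1.7  2.9] [-0.24 -0.43 -0.29]
-14.784411143771363
t 14.28 [ 0.6015 -0.2474  0.0998] [ 0.5 -1.3  8.6] [-0.14 -0.09 -0.32]
```

View pics/w6.png

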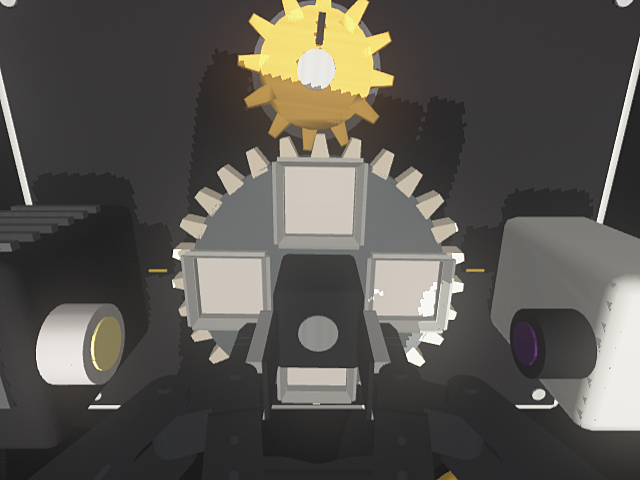

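The teeth are meshed, with a carousel tooth in the pinion gap at (320,145), and the beam marks are level with the side nests. Releasing and checking from above.

Run:
```python
from h import *
r.set_gripper(0.65);st()
p=np.array(r.current_tool_pos())
ex=np.array([np.cos(np.radians(YAW)),np.sin(np.radians(YAW)),0])
r.move_linear([p[0],p[1],p[2]+.04],vel=.15)
r.move_linear(np.array([p[0],p[1],.24]),vel=.25)
r.sleep(.2)
snap("wrist","w7");st()
crop("w7",200,150,440,400,3,"c7")
```

```text
t 14.69 p [ 0.6008 -0.2469  0.0985] F [ 0.7 -0.5  0.5] M [-0.03  0.04  0.  ] op 0.648
t 15.92 p [ 0.6005 -0.2467  0.2387] F [-0.9 -0.6  0.4] M [ 0.01  0.02 -0.  ] op 0.649
```

View pics/w7.png

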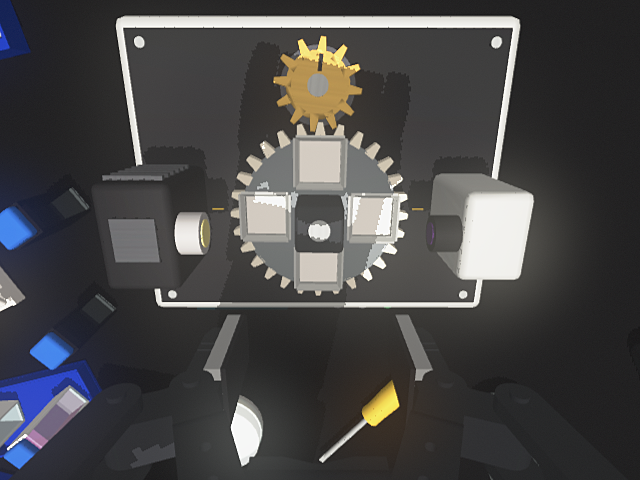

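View pics/c7.png

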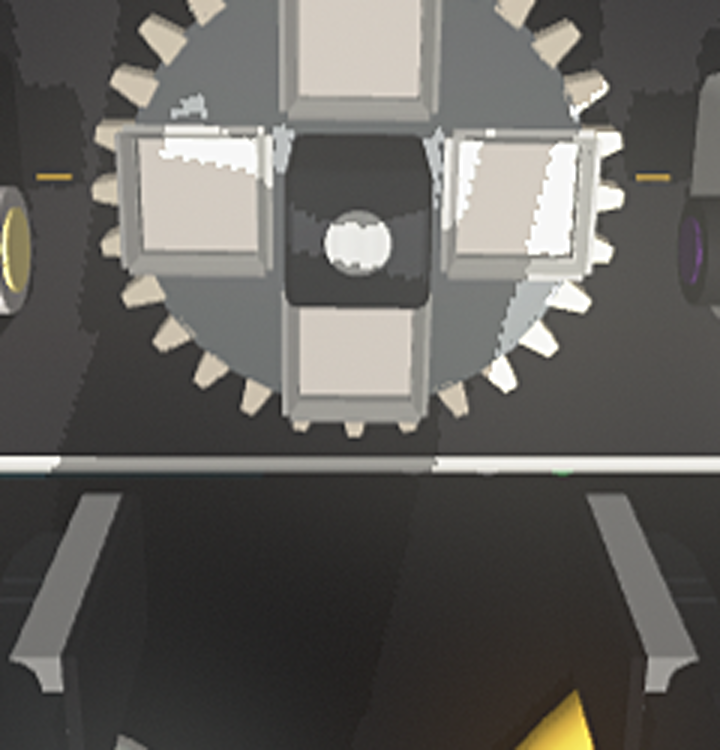

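Run:
```python
from h import *
d=load("w7")
g=lambda u,v,z: ray_z(d,200+u/3,150+v/3,z)
M=R.from_euler('z',YAW,degrees=True).as_matrix()
f=lambda p:(M.T@(p-np.array([.6014,-.2473,.048]))*1e3).round(1)
print("hub top",g(357.5,242,.106),f(g(357.5,242,.106)))
for nm,uv in [("L rim",[(118,129),(270,129),(273,276),(127,274)]),("R rim",[(443,131),(598,131),(594,278),(443,278)])]:
    print(nm,[f(g(*x,.071)).tolist() for x in uv],np.mean([f(g(*x,.071)) for x in uv],0))
for nm,uv in [("L floor",[(140,137),(258,140),(262,250),(148,252)]),("R floor",[(463,140),(580,140),(572,256),(462,252)])]:
    print(nm,np.mean([f(g(*x,.060)) for x in uv],0))
r.move_to([.444-.0,.087,.19],downq(30));st()
snap("wrist","w8");st()
```

```text
hub top [ 0.60003236 -0.24781015  0.106     ] [-1.2 -0.8 58. ]
L rim [[19.6, 62.6, 23.0], [19.6, 22.3, 23.0], [-21.5, 22.4, 23.0], [-21.0, 62.7, 23.0]] [-0.825 42.5   23.   ]
R rim [[19.0, -23.6, 23.0], [19.0, -64.8, 23.0], [-22.1, -66.5, 23.0], [-22.1, -24.7, 23.0]] [ -1.55 -44.9   23.  ]
L floor [-1.5   42.475 12.   ]
R floor [ -2.15  -46.325  12.   ]
t 17.31 p [0.4448 0.0865 0.1902] F [ 0.6 -0.1 -0.2] M [-0.03 -0.   -0.03] op 0.65
t 17.36 p [0.4449 0.0864 0.1902] F [-0.4 -0.3  0.3] M [-0.   -0.02 -0.03] op 0.652
```

View pics/w8.png

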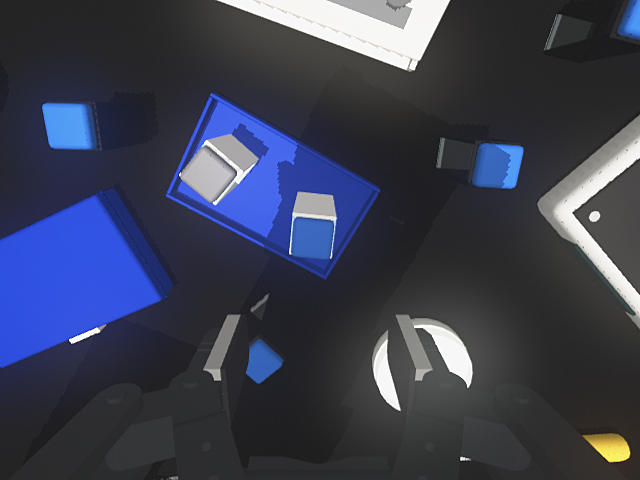

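Run:
```python
from h import *
crop("w8",160,110,400,290,3.3,"c8"); crop("w7",0,340,120,480,5,"c7b"); crop("scene0",340,215,430,280,8,"cs")
```

```text
(no output)
```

View pics/c8.png

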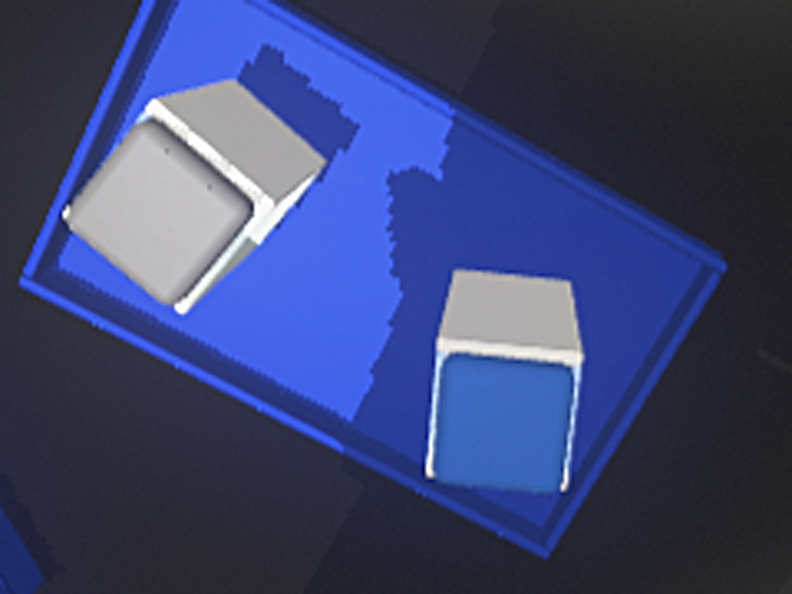

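View pics/c7b.png

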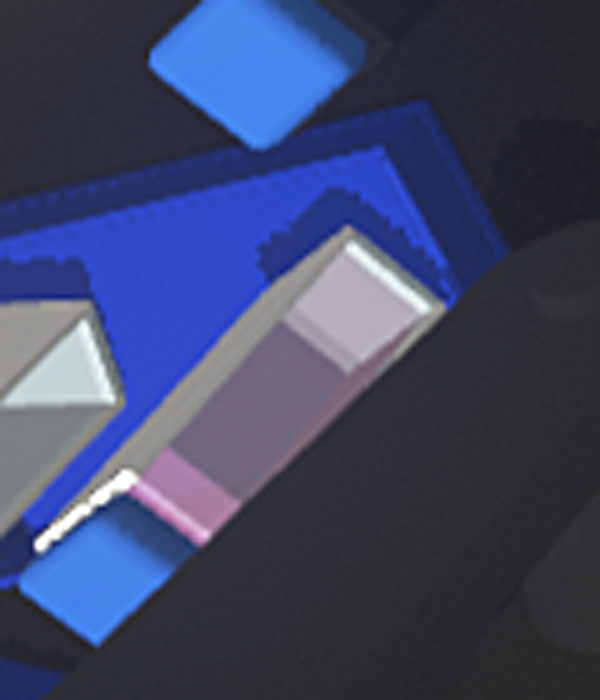

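View pics/cs.png

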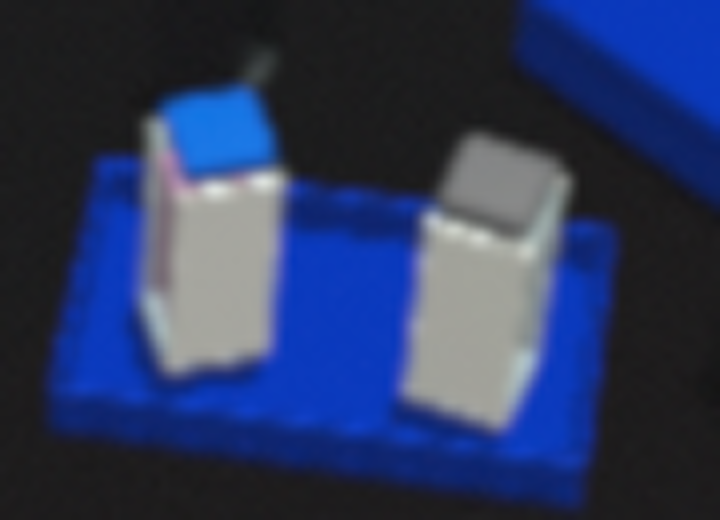

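The w8 crop shows the white frosted face facing image-up. The w7 crop shows the purple clear face at 90° to it. So the frosted pair lies along tool x (~30°), and the jaws must close along that direction.

Run:
```python
from h import *
d=load("w8")
g=lambda u,v,z: ray_z(d,160+u/3.3,110+v/3.3,z)
C=[g(*x,.077) for x in [(437,345),(582,357),(567,490),(428,477)]]
C=np.array(C)
for i in range(4):
    e=C[(i+1)%4]-C[i];print(np.linalg.norm(e).round(4),np.degrees(np.arctan2(e[1],e[0])).round(1))
print(C.mean(0))
K=np.array([g(*x,.087) for x in [(442,357),(576,365),(560,493),(433,482)]])
for i in range(4):
    e=K[(i+1)%4]-K[i];print(np.linalg.norm(e).round(4),np.degrees(np.arctan2(e[1],e[0])).round(1))
print(K.mean(0))
B=np.array([g(*x,.003) for x in [(455,270),(571,283)]]);e=B[1]-B[0];print("base far edge",np.linalg.norm(e),np.degrees(np.arctan2(e[1],e[0])),B.mean(0))
```

```text
0.0296 -64.9
0.0291 -155.4
0.0294 114.2
0.0287 25.0
[0.44458172 0.09081681 0.077     ]
0.0264 -63.6
0.027 -156.2
0.0259 114.6
0.0262 24.8
[0.44603608 0.09169464 0.087     ]
base far edge 0.029965639984680683 -66.52632355456028 [0.45834993 0.09681758 0.003     ]
```

Run:
```python
from h import *
r.move_to([.4447,.0907,.19],downq(114.8));r.sleep(.15);st()
snap("wrist","w9");st()
crop("w9",220,170,420,320,4,"c9")
```

```text
t 18.83 p [0.4447 0.0906 0.19  ] F [-0.2 -0.4 -0.4] M [-0.05 -0.03 -0.02] op 0.647
t 18.88 p [0.4447 0.0907 0.19  ] F [-0.2  0.4  0.3] M [ 0.04 -0.01 -0.05] op 0.647
```

View pics/w9.png

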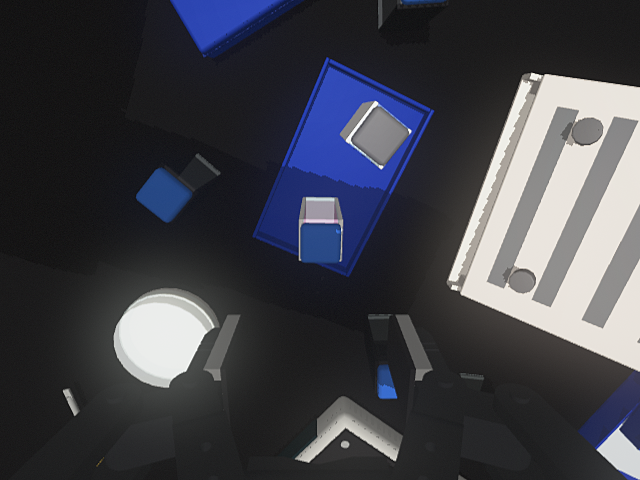

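View pics/c9.png

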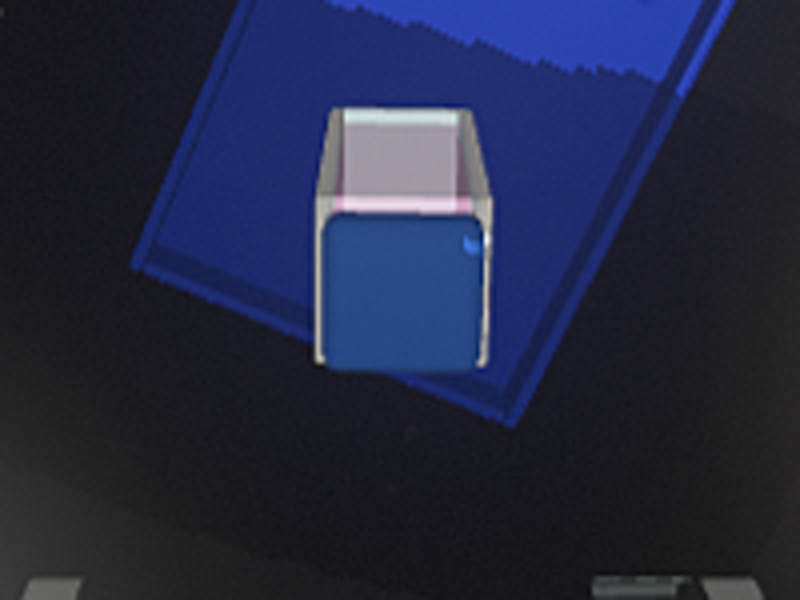

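Run:
```python
from h import *
d=load("w9")
g=lambda u,v,z: ray_z(d,220+u/4,170+v/4,z)
C=np.array([g(*x,.077) for x in [(316,197),(493,197),(486,364),(317,361)]])
K=np.array([g(*x,.087) for x in [(322,213),(488,213),(482,371),(325,371)]])
B=np.array([g(*x,.003) for x in [(332,108),(473,109)]])
for X in (C,K):
    print([(np.linalg.norm(X[(i+1)%4]-X[i]).round(4),np.degrees(np.arctan2(*(X[(i+1)%4]-X[i])[1::-1])).round(1)) for i in range(4)],X.mean(0))
e=B[1]-B[0];a=np.radians(114.8);print(np.linalg.norm(e),np.degrees(np.arctan2(e[1],e[0])),B.mean(0)-.015*np.array([np.cos(a),np.sin(a),0]))
```

```text
[(np.float64(0.0298), np.float64(24.8)), (np.float64(0.0301), np.float64(-66.4)), (np.float64(0.0295), np.float64(-156.3)), (np.float64(0.0295), np.float64(114.2))] [0.44583928 0.09169953 0.077     ]
[(np.float64(0.0269), np.float64(24.8)), (np.float64(0.0275), np.float64(-66.2)), (np.float64(0.0264), np.float64(-155.2)), (np.float64(0.0275), np.float64(115.0))] [0.44549129 0.09278696 0.087     ]
0.029920102106929053 24.371933822431128 [0.44633145 0.09144809 0.003     ]
```

Run:
```python
from h import *
c=np.array([.4455,.0915])
r.move_linear([*c,.049],rot=downq(114.7),vel=.15);st()
r.set_gripper(0.2,squeeze=40);st()
r.move_linear([*c,.20],vel=.2);st()
ey=np.array([np.sin(np.radians(-YAW)),np.cos(np.radians(-YAW))])
n=np.array([.6005,-.2476])-.0445*ey
r.move_to([*n,.21],downq(YAW+90));st()
r.move_linear([*n,.15],vel=.15);r.sleep(.15);st()
snap("wrist","w10")
crop("w10",200,180,440,360,3.3,"c10")
```

```text
t 19.98 p [0.4459 0.0915 0.0496] F [-0.8 -0.2 -0.5] M [0.01 0.   0.01] op 0.652
t 20.32 p [0.4459 0.0915 0.0498] F [-1.6  0.   6.9] M [-0.13  0.25 -0.  ] op 0.346
t 21.23 p [0.4449 0.0914 0.199 ] F [-0.7  0.2 -1.6] M [-0.02 -0.02 -0.  ] op 0.344
t 22.73 p [ 0.5894 -0.2894  0.21  ] F [-0.4 -0.5 -0.6] M [-0.01  0.04 -0.01] op 0.341
t 23.43 p [ 0.5898 -0.2908  0.1514] F [ 0.1  0.3 -1.5] M [ 0.02 -0.04 -0.02] op 0.342
```

View pics/w10.png

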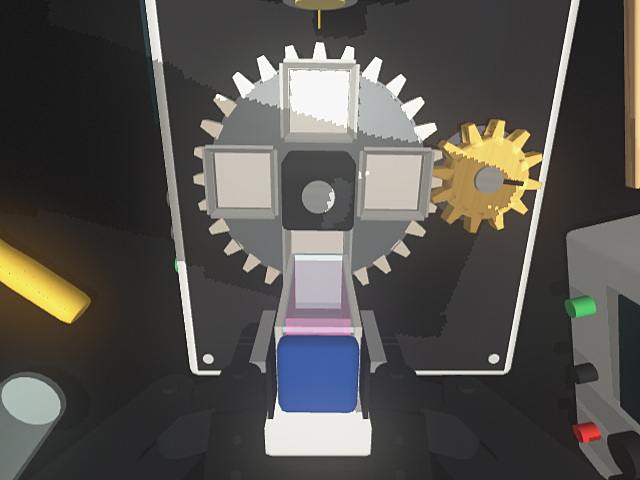

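View pics/c10.png

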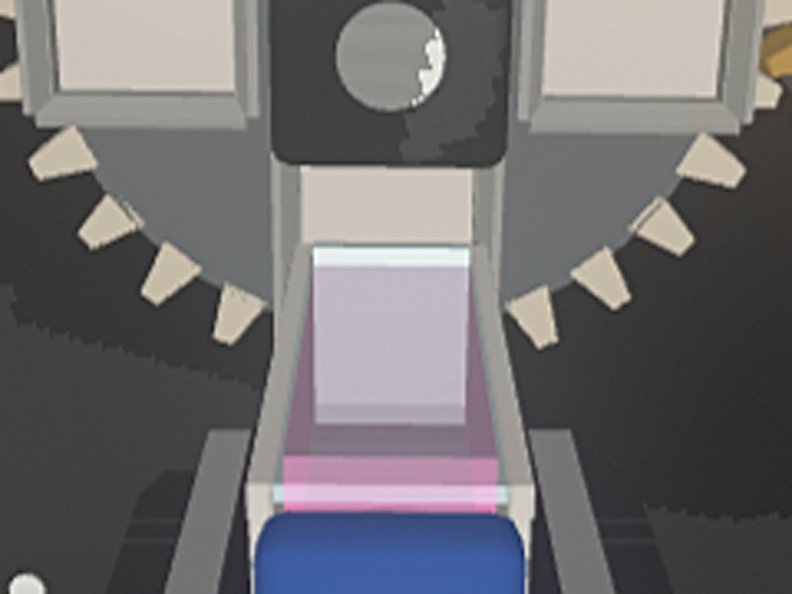

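Run:
```python
from h import *
d=load("w10")
g=lambda u,v,z: ray_z(d,200+u/3.3,180+v/3.3,z)
m=np.load("mount.npy");Tt=d["W"]@np.linalg.inv(m);tp=Tt[:3,3];print("tcp",tp)
M=Tt[:3,:3]
f=lambda p:(M.T@(p-tp)*1e3).round(1)
zb=tp[2]-.0467
print("hub top (tool frame)",f(g(391,56,.106)))
print("nest floor edges L,R at z.06",f(g(301,210,.06)),f(g(472,210,.06)))
print("rim walls outer L,R z.071",f(g(272,250,.071)),f(g(503,250,.071)))
rim=[f(g(*x,.071)) for x in [(37,127),(247,128),(528,131),(742,134)]];print("rims",rim)
L=f(g(304,244,zb));Rr=f(g(482,245,zb));print("cell bottom far edge",L,Rr)
t=zb+.084
cp=[f(ray_z(d,u,v,t)) for u,v in [(278,337),(358,337),(358,411),(278,411)]];print("cap",cp,np.mean(cp,0))
b=[f(ray_z(d,u,v,zb+.074)) for u,v in [(275,328),(361,328)]];print("body top far edge",b)
print("hub expected at tool x 44; yaw",np.degrees(np.arctan2(M[1,0],M[0,0])))
```

```text
tcp [ 0.58941458 -0.29065869  0.15127332]
hub top (tool frame) [44.1  0.1 45.3]
nest floor edges L,R at z.06 [  4.7 -16.9  91.2] [ 4.7 15.7 91.3]
rim walls outer L,R z.071 [  0.6 -21.7  80.2] [ 0.6 20.9 80.3]
rims [array([ 23.9, -62.9,  80.2]), array([ 23.7, -25.5,  80.2]), array([23.2, 24.7, 80.3]), array([22.6, 62.9, 80.3])]
cell bottom far edge [ 13.9 -13.5  46.7] [13.8 14.4 46.7]
cap [array([ 16.6, -12.8, -37.3]), array([ 16.5,  12.4, -37.3]), array([-12.2,  13.4, -37.3]), array([-12.2, -13.7, -37.3])] [  2.175  -0.175 -37.3  ]
body top far edge [array([ 13.9, -14.8, -27.3]), array([ 13.9,  14.5, -27.3])]
hub expected at tool x 44; yaw 75.28464288598776
```

```bash
cat >> h.py <<'E'
XT=np.array([np.cos(np.radians(YAW+90)),np.sin(np.radians(YAW+90)),0]); YT=np.cross([0,0,-1],XT)
E
python3 - <<'E'
from h import *
tgt=np.array([.58941,-.29066,0])+.0011*XT-.0004*YT
r.move_linear(tgt+[0,0,.124],rot=downq(YAW+90),vel=.08);r.sleep(.2)
p,f,m=avg();print(p.round(4),((p-tgt)@XT*1e3).round(2),((p-tgt)@YT*1e3).round(2),f.round(1),m.round(2),r.current_t())
snap("wrist","w11");crop("w11",200,180,440,360,3.3,"c11")
E
```

```text
[ 0.5895 -0.2896  0.1244] -0.08 0.22 [ 0.2 -0.2 -1.2] [ 0.01 -0.01  0.02] 24.1917
```

View pics/c11.png

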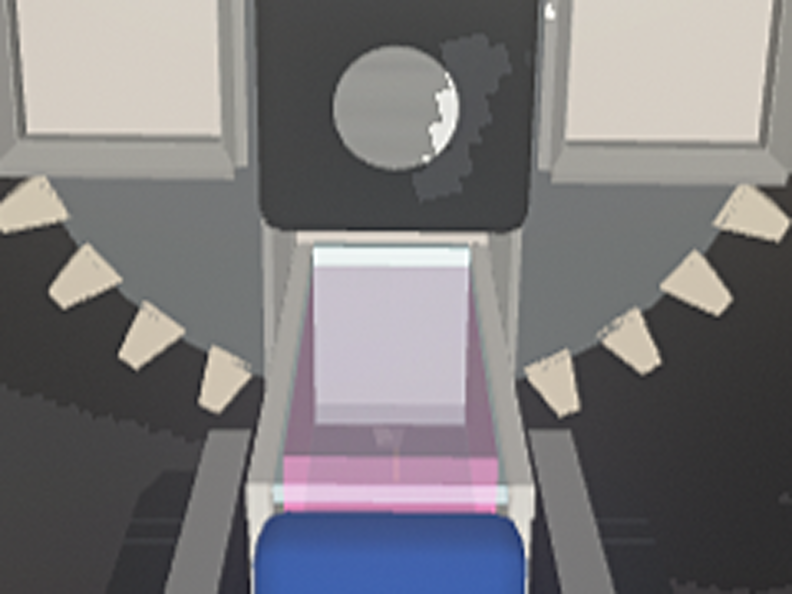

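The cell is centred over the nest to within about 0.5 mm (walls at 264 and 518, cell base from 304 to 482). Lowering gently with force watching.

Run:
```python
from h import *
d=load("w11");g=lambda u,v,z: ray_z(d,200+u/3.3,180+v/3.3,z)
m=np.load("mount.npy");Tt=d["W"]@np.linalg.inv(m);M=Tt[:3,:3];f=lambda p:(M.T@(p-Tt[:3,3])*1e3).round(1)
print("hub",f(g(396,107,.106)),"hub near edge",f(g(394,231,.106)),"nest walls",f(g(264,330,.071)),f(g(519,330,.071)),"rims",f(g(5,177,.071)),f(g(785,183,.071)))
tgt=np.array([.58941,-.29066,0])+.0011*XT-.0004*YT
for z in [.120,.117,.1145,.112,.110,.109,.108,.107]:
    r.move_linear(tgt+[0,0,z],vel=.03)
    p,fo,m=avg(3);print(z,"t",round(r.current_t(),2),p.round(4),"Fxt",round(fo@XT,1),"Fyt",round(fo@YT,1),"Fz",fo[2].round(1),m.round(2))
    if fo[2]>5 or abs(fo[:2]).max()>8: print("contact");break
```

```text
hub [43.   0.7 18.2] hub near edge [26.1  0.5 18.2] nest walls [ -3.6 -20.9  53.3] [-3.6 21.4 53.2] rims [ 22.9 -61.2  53.3] [21.9 62.9 53.2]
0.12 t 24.55 [ 0.5892 -0.2894  0.1197] Fxt 0.4 Fyt 0.6 Fz -1.0 [ 0.01 -0.04 -0.02]
0.117 t 24.82 [ 0.5892 -0.2894  0.1167] Fxt 0.2 Fyt -0.3 Fz -1.5 [0.01 0.03 0.01]
0.1145 t 25.1 [ 0.5892 -0.2894  0.1143] Fxt 0.2 Fyt -0.2 Fz -1.4 [-0.01  0.01  0.01]
0.112 t 25.38 [ 0.5892 -0.2894  0.1118] Fxt 0.4 Fyt -0.3 Fz -0.9 [-0.02 -0.01  0.  ]
0.11 t 25.65 [ 0.5892 -0.2895  0.1099] Fxt 0.4 Fyt -0.0 Fz -1.0 [ 0.   -0.   -0.02]
0.109 t 25.93 [ 0.5893 -0.2895  0.109 ] Fxt -0.1 Fyt 0.5 Fz -1.3 [ 0.01  0.03 -0.  ]
0.108 t 26.2 [ 0.5893 -0.2895  0.1079] Fxt -0.1 Fyt -0.4 Fz -1.6 [0.02 0.   0.  ]
0.107 t 26.48 [ 0.5893 -0.2895  0.1069] Fxt 0.1 Fyt -0.2 Fz -1.0 [-0.02 -0.02 -0.01]
```

Run:
```python
from h import *
tgt=np.array([.58941,-.29066,0])+.0011*XT-.0004*YT
z=.1065
while z>.1025:
    r.move_linear(tgt+[0,0,z],vel=.02)
    p,fo,m=avg(3);print(z,"t",round(r.current_t(),2),p.round(4),"Fxt",round(fo@XT,1),"Fyt",round(fo@YT,1),"Fz",fo[2].round(1),m.round(2))
    if fo[2]>2 or abs(fo[:2]).max()>8: print("contact");break
    z-=.0005
snap("wrist","w12")
```

```text
0.1065 t 26.75 [ 0.5894 -0.2895  0.1068] Fxt 0.8 Fyt -0.9 Fz 2.3 [ 0.07  0.23 -0.03]
contact
```

View pics/w12.png

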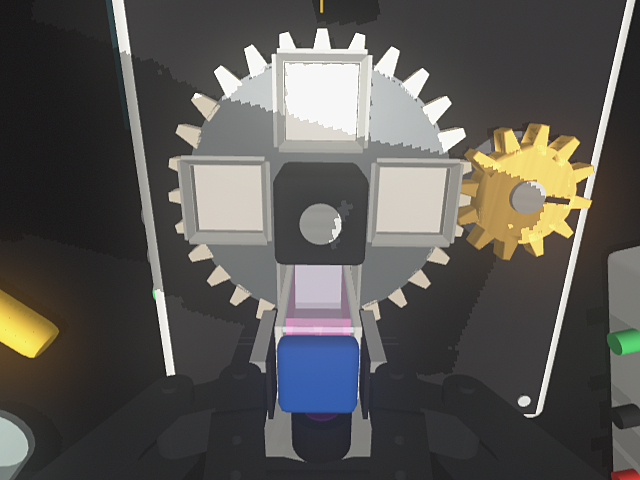

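Run:
```python
from h import *
r.set_gripper(0.65);st()
p=np.array(r.current_tool_pos())
r.move_linear([p[0],p[1],.16],rot=downq(YAW+90),vel=.1)
r.move_linear([p[0],p[1],.25],vel=.2);r.sleep(.3);st()
snap("wrist","w13");snap("top","top1");snap("scene","scene1");st()
crop("w13",220,130,420,330,3.5,"c13");crop("top1",350,115,515,260,4.5,"ct1");crop("scene1",90,200,300,360,3.6,"cs1")
```

```text
t 27.18 p [ 0.5893 -0.2895  0.1064] F [-0.6  0.7  0.6] M [ 0.01 -0.01 -0.  ] op 0.647
t 28.76 p [ 0.5891 -0.2893  0.249 ] F [ 0.2 -0.9 -0.2] M [ 0.04  0.01 -0.04] op 0.65
t 28.91 p [ 0.5893 -0.2895  0.2497] F [ 0.7 -0.  -0.2] M [0.03 0.04 0.03] op 0.651
```

View pics/w13.png

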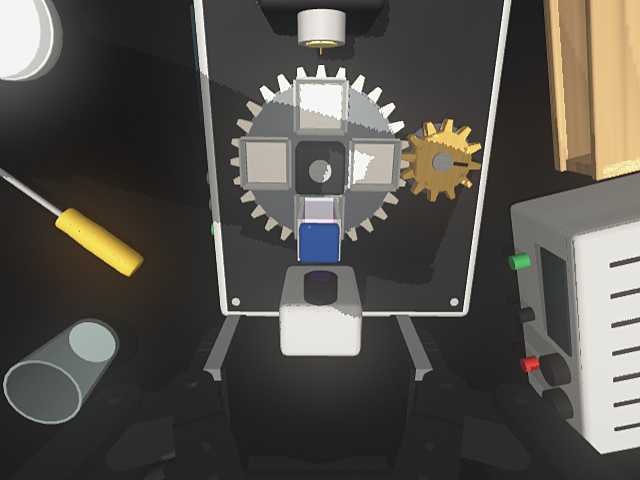

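View pics/c13.png

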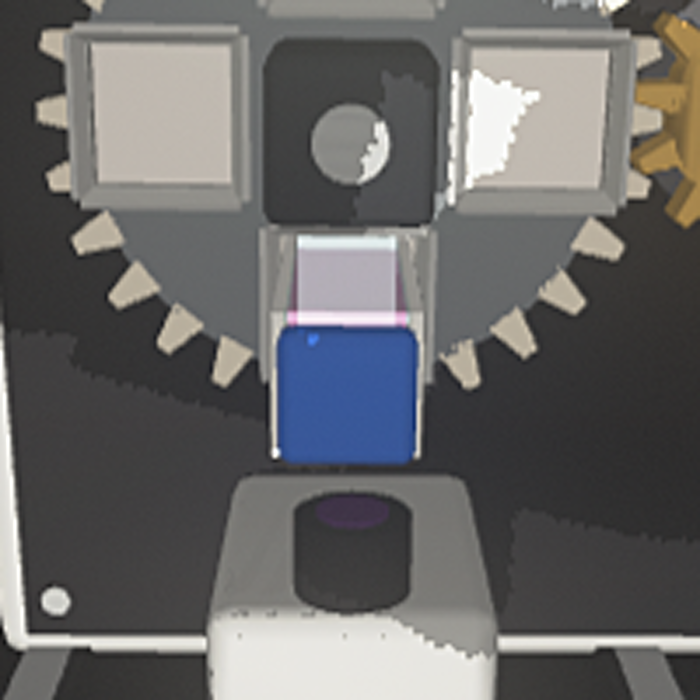

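View pics/cs1.png

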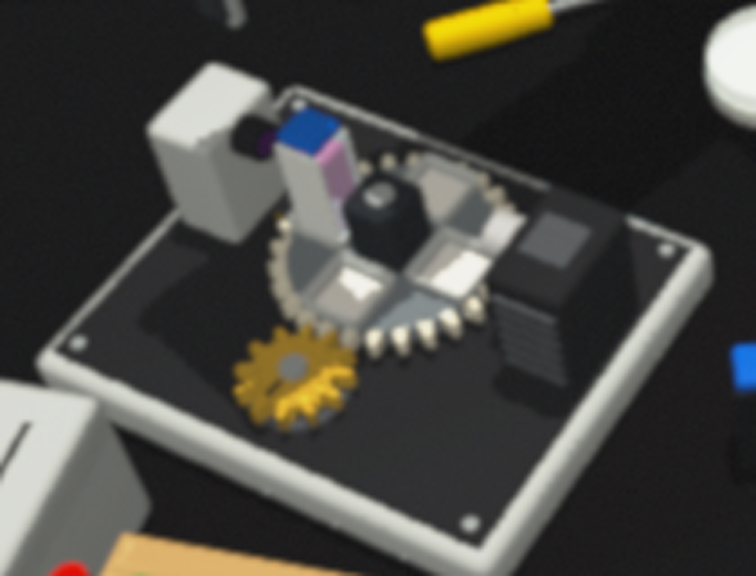

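The scene view shows the cell upright in the detector-side nest, clear faces towards lamp and detector. One last numeric check of heights, position and squareness.

Run:
```python
from h import *
d=load("w13");P=cloud(d)
g=lambda u,v,z: ray_z(d,220+u/3.5,130+v/3.5,z)
M=R.from_euler('z',YAW,degrees=True).as_matrix();s=seat
f=lambda p:(M.T@(p-s)*1e3).round(1)
def reg(u0,v0,u1,v1): 
    Q=P[130+int(v0/3.5):130+int(v1/3.5),220+int(u0/3.5):220+int(u1/3.5)].reshape(-1,3);return np.nanmedian(Q,0)
print("hub top z (58 expected)",f(reg(275,60,310,210)),"disc (12)",f(reg(130,215,240,255)),f(reg(450,215,560,255)),"cap top (96)",f(reg(290,340,400,450)))
print("hub",f(g(350,144,.106)))
Rm=[f(g(*x,.071)) for x in [(72,207),(245,210),(452,207),(626,210)]];print("rims",[x.tolist() for x in Rm])
C=[f(g(*x,.134)) for x in [(272,312),(422,312),(417,458),(275,455)]];print("cell body top",[x.tolist() for x in C],np.mean(C,0))
for i in range(4):
    e=C[(i+1)%4]-C[i];print(np.degrees(np.arctan2(e[1],e[0])).round(1),end=" ")
# others
a,b=load("top0"),load("top1");print("\ndiff",cv2.absdiff(a["pixels"],b["pixels"]).max(2).shape)
```

```text
hub top z (58 expected) [-12.8   1.1  58.8] disc (12) [-40.7 -28.5  13.5] [ 37.  -28.5  13.3] cap top (96) [ -1.9 -42.3  96.8]
hub [-0.2 -1.2 58. ]
rims [[-65.2, -20.9, 23.0], [-24.7, -21.6, 23.0], [23.9, -20.8, 23.0], [64.7, -21.5, 23.0]]
cell body top [[-15.3, -29.5, 86.0], [13.7, -29.5, 86.0], [13.3, -59.7, 86.0], [-15.2, -59.1, 86.0]] [ -0.875 -44.45   86.   ]
0.0 -90.8 178.8 90.2 
diff (480, 640)
```

View pics/top1.png

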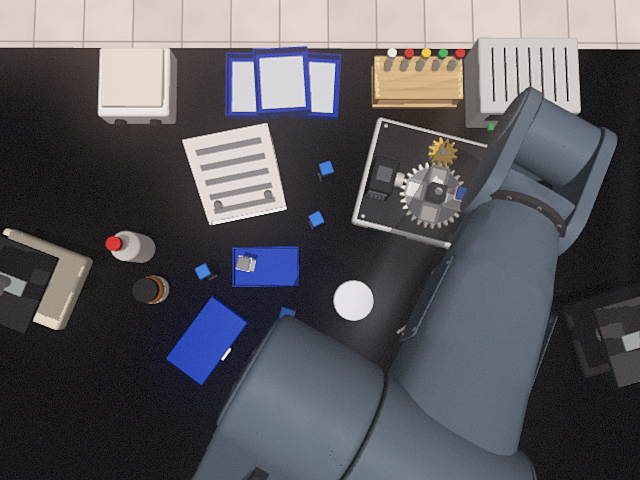

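Everything is within tolerance, and the loose items in view haven't moved. Handing in.

Run:
```python
from h import *
st();print(r.hand_in());st()
```

```text
t 28.91 p [ 0.5893 -0.2895  0.2497] F [ 0.7 -0.  -0.2] M [0.03 0.04 0.03] op 0.651
the job is handed in; nothing more can be done
None
the job is handed in; nothing more can be done
```

The carousel is home on the spindle in mesh with the pinion, the blue-capped cell stands in the detector-side nest, and I handed the job in at 28.9 s. No verdict is reported.

**Carousel:** I lifted it off the drainer along its axis and set its angle to suit the pinion, which I measured at −4.3°. It went down without tooth contact, so the rocking was never needed. I then turned the hub 4.6° to square the nests and let go.

**Cell:** I gripped it by its frosted sides and lowered it with about 3 N of contact at the nest floor. The fingers never went near the clear faces.

**Last checks:**

| Check | Measured | Limit |
|---|---|---|
| Hub off the spindle axis | about 1.2 mm | 4 mm |
| Hub height above nominal | about 0.8 mm | 2.5 mm |
| Nests square to the light path | within about 0.5° | 4° |
| Cell position in the seat frame | x −0.9, y −44.5 mm | x ±6 mm, y −38 to −50 mm |
| Clear faces across the light path | within about 1° | 7.5° |

**Small disagreements:**
- Depth readings on the seated parts came out about 1 mm high, as they did on the shoulder before anything was placed. I took this as camera calibration error.
- Position estimates of the hub differed by 1–1.5 mm between views, which is about the play in its bore.

The loose items I could see had not moved. The arm hid the screwdriver and beaker in the last top view, but both appear in the last wrist picture. I judged these by eye and did not measure them.

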